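# Tip a spice jar into the labelling cradle and push it home

### The job

The spice jar standing in the open end of the labelling cradle has to lie down for its label: push it over with the fingertips so that it lies lengthways between the rails with its cap towards the end stop, then gently push on its base until the cap rests against the stop. Do not grip, lift or carry it, and leave the other things on the table where they are.

Things in the scene. Friction and masses are not known exactly. Their poses are not given: they have to be found in the camera images.
- cradle: Fixed labelling cradle: aluminium plate 250 x 96 mm, a channel along x between two steel rails, an upright stop across one end. Origin under the plate's centre, on the table; x runs from the open end (-125 mm) to the stop (face at 108 mm, top 57 mm above the table), z up. Channel floor (rubber) 17 mm above the table; rails 14 mm thick, 46 mm apart, tops 30 mm above the table.
- stop_face (a point): Centre of the stop's padded face, 37 mm above the table; axes as the cradle's, x pointing into the stop.
- jar: Closed spice jar, round dark cap, 41 mm diameter, 105 mm tall, 0.08 to 0.15 kg, loose; starts upright on the channel floor near the open end, 75 to 95 mm from the cradle's centre. Origin at the centre of its base, z to the cap. Pushed high up it tips rather than slides, falls by itself past about 21 degrees, then lies 40 to 90 mm short of the stop, its axis 38 mm above the table.
- jar_cap (a point): Centre of the flat top of that jar's cap (105 mm from the base along the jar's z).
- jar_middle (a point): Point on that jar's axis halfway up (52 mm from the base).
- other_jar: A second spice jar of the same size, 41 mm diameter, 105 mm tall, standing on the green mat just beyond the cradle; to be left alone. Origin at the centre of its underside.
- nib_bowl: Small steel bowl, 76 mm diameter, 35 mm tall, standing on the green mat beyond the cradle; to be left alone. Origin at the centre of its underside.
- pen: Marker pen lying on the cream board, 135 mm long along its y, 17 mm thick; to be left alone. Origin at the middle of its underside.
There are look-alikes about, which are no part of the job. What is shaped like the jar but orange is not meant.

How it is judged:
By the outcome, as a careful person would: the job done as asked, in the order asked, and still so for the second after the job is handed in, with the robot touching nothing.
It also fails if it takes over 51 s, if anything falls off the work surface, if the arm or the gripper's body presses on something with over 40 N, if the wrist force passes 120 N, or if a joint passes its speed limit or range.

### The arm

A 6-joint arm with a two-finger parallel gripper is mounted at the origin on a cart in front of the work surface, level with it; the furniture and walls round the work are solid. World frame = base frame: x ahead of the robot, y to its left, z up, the work surface at z = 0. Lengths are in m, angles in degrees, forces in N, time in s.
With the tool pointing down it reaches from about 0.375 to 0.9 m from the base axis. Payload 3.1 kg.
Tool frame: the origin (TCP) lies at the very end of the fingers, on their centre line; the grasp point (between the pads) lies bot.grip_point_offset behind it (bot.grip_point_offset is the distance from the TCP to the grasp point, in m); z points along the fingers, y is the line along which they close (so a half turn about z gives the same grasp; the last joint's range is limited). The gripper opens to 87 mm and grips with 3 to 60 N. Pads are 19 mm wide; open, the fingers measure 117 mm over their backs; the gripper's body (75 mm by 190 mm) begins 51 mm behind the grasp point.
Start: joints at [52.855, 30.224, 82.088, -0, 67.689, -10.227], TCP at [0.283, 0.557, 0.199] pointing down, gripper open.
Joint ranges: [-176.69, 176.69], [-43.24, 126.21], [12.49, 139.97], [-82, 262], [0, 151.66], [-163.58, 163.58]. Speed limits (degrees/s): [159.86, 159.86, 180, 180, 180, 180].

### API

Orientations are given as a 3x3 rotation matrix whose columns are the frame's x, y, z axes.
In Python, from rig import bot, viewer, ticket gives the robot as it stands.
- The arm moves only by the tool servo_tool, never from a script. Its argument "targets" is a list of rows, each an object with "offset": the shift along the tool's x, y, z in m, a list of three; "dr": the turn, a rotation vector about the tool's x, y, z in degrees, a list of three. In form: [{"offset": [x, y, z], "dr": [ax, ay, az]}, ...]. A call has 1 to 20 rows; each row is the pose to reach, as a shift and turn from the pose commanded when the call began, along the tool's axes at that moment; what a row does not reach only later rows make up. A row lasts 1/12 s, in which the tool goes at most 41.7 mm and 7.16 degrees, less where a joint would pass 70% of its speed; a pose out of reach is approached as far as the arm can. A call with a gripper value outside its range is refused whole. "gripper" is the gripper command: -1 is fully open, 1 is shut, values between are in proportion, set as the call begins (left out, the last holds). The fingers move at their own pace and stop on an object; the grip force is fixed at half the most. Time passes only in rows, so rows that repeat a pose let the fingers close. It gives the time, the measured TCP pose, the force, the opening and the grip force at its end, in the units of the state.
- bot.read_state(): the state, without advancing time (a new reading comes with each control period).
- viewer.capture(name): name is "side" or "top" or "wrist"; returns a dict with "color" (420x560x3 uint8, red, green, blue), "camera_matrix" (3x3 intrinsics, pixels), "R" (3x3) and "t" (3): a world point X has camera coordinates R X + t. Camera axes: x right, y down, z forward; pixel columns grow to the right and rows downward; lengths in m; the calibration is good to about 2 mm. A picture is of the moment at which its call begins. There is no depth.
- ticket.hand_in(): hands the job in; it is judged then, once.
The state is a dict: "time_s": time; "joint_positions": joint angles; "qvel": joint speeds; "tau": joint torques, N m; "position": TCP position; "tcp_rot": TCP orientation; "force": force on the tool from outside, world axes, zero at the start; "moment": the same for the moment, N m; "opening": opening from 0.0 (shut) to 1.0 (fully open); "grasp_force": force on a finger pad.
Only numpy, scipy, OpenCV 4.12 (cv2) and the standard library are available. Lean on these libraries where they do the work, as an engineer would, in place of code of your own. Each camera call takes 0.05 s, during which the arm holds its last target. There are 200 camera calls.

## Working session

There is one attempt and no reset: what is moved stays moved. The work goes in short steps, Python scripts to look and compute and a tool call to move; the robot and the scene stay as the last step left them, time stands still between calls to the robot, and variables do not carry over. Pictures are saved under pics/ and viewed, at most 10 in all, crops included, and the job is handed in when it is done.

Besides the shell and the picture viewer there is one more tool, called after "Request:" by a JSON object that holds its "method" and its "body". servo_tool: Moves the arm, as the interface text tells. Its arguments: {"type":"object","properties":{"targets":{"type":"array"},"gripper":{"type":"number"}},"required":["targets"]}

```bash
mkdir -p pics; python3 - <<'E'
from rig import bot,viewer
import cv2,pickle
s=bot.read_state();print(s['time_s'],s['position'],s['tcp_rot'],s['force'],s['opening'],bot.grip_point_offset)
for n in("top","side"):
    c=viewer.capture(n);pickle.dump(c,open(n+'.pkl','wb'));cv2.imwrite(f'pics/{n}0.png',c['color'][:,:,::-1]);print(n,c['camera_matrix'],c['R'],c['t'])
E
```

```text
0.0 [0.28243492 0.55666235 0.19758905] [[-8.91658247e-01  4.52707302e-01 -1.29210251e-03]
 [ 4.52708990e-01  8.91656678e-01 -1.71459789e-03]
 [ 3.75900850e-04 -2.11378177e-03 -9.99997695e-01]] [ 0.19784548 -0.23897745 -0.30389236] 1.002931877946142 0.0187
top [[457.66567946   0.         275.06235608]
 [  0.         457.66567946 204.1473895 ]
 [  0.           0.           1.        ]] [[-2.14006655e-03 -9.99869569e-01  1.60083000e-02]
 [-9.97339344e-01  9.67615935e-04 -7.28923643e-02]
 [ 7.28673670e-02 -1.61217019e-02 -9.97211330e-01]] [-0.06551852  0.62459965  1.13470861]
side [[511.73452959   0.         278.83250373]
 [  0.         511.73452959 208.87667985]
 [  0.           0.           1.        ]] [[ 0.95445968 -0.29825577 -0.00708572]
 [-0.10772707 -0.32239896 -0.94045403]
 [ 0.27821141  0.89838879 -0.33984703]] [-0.58648258  0.15856654  1.04019207]
```

View pics/top0.png

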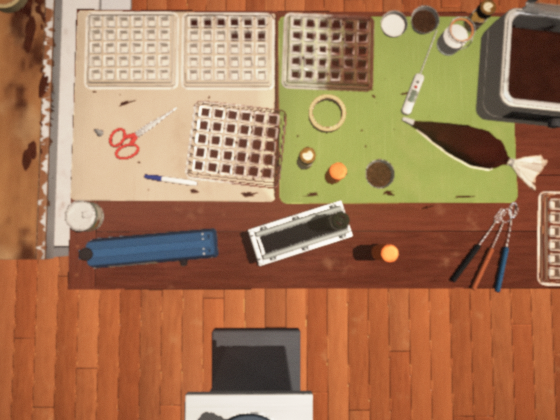

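View pics/side0.png

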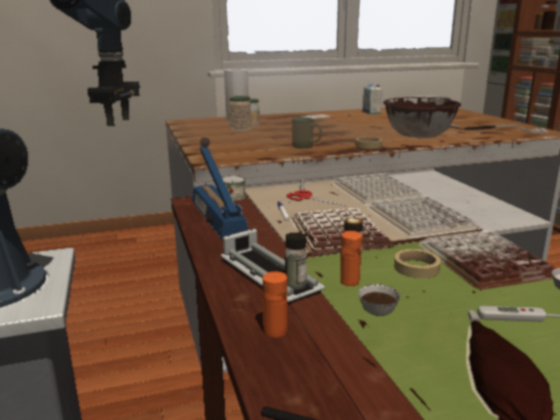

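The top view shows the cradle at (300,232), with the stop at its left end and a dark-capped jar at its right, open end (~(340,220)). There are four jar-shaped things:
- **Cradle jar:** dark cap, at (340,220).
- **Other jar:** on the mat at (307,157).
- **Two orange ones:** at (338,172) and (389,253).

The one standing in the cradle fits the description. I'll enlarge to confirm it.

```bash
python3 - <<'E'
import pickle,cv2,numpy as np
a=pickle.load(open('top.pkl','rb'))['color'][190:275,235:365,::-1]
b=pickle.load(open('side.pkl','rb'))['color'][220:310,210:330,::-1]
cv2.imwrite('pics/crop1.png',cv2.resize(a,None,fx=6,fy=6,interpolation=cv2.INTER_CUBIC))
cv2.imwrite('pics/crop2.png',cv2.resize(b,None,fx=6,fy=6,interpolation=cv2.INTER_CUBIC))
E
```

```text
(no output)
```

View pics/crop1.png

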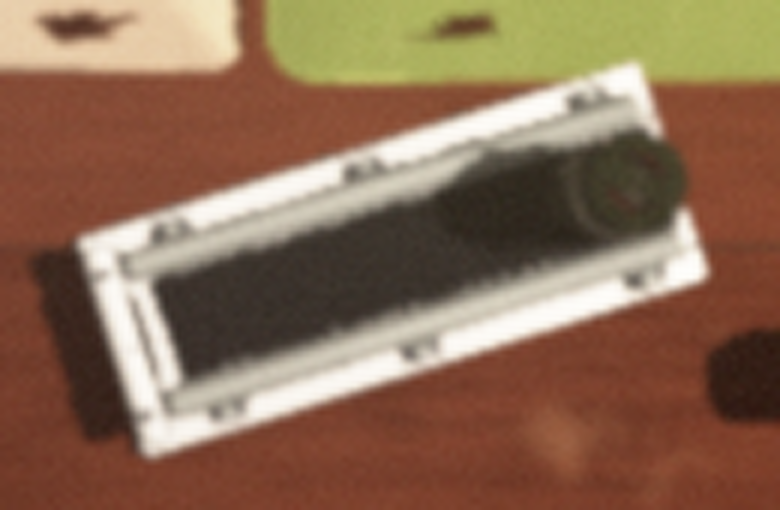

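View pics/crop2.png

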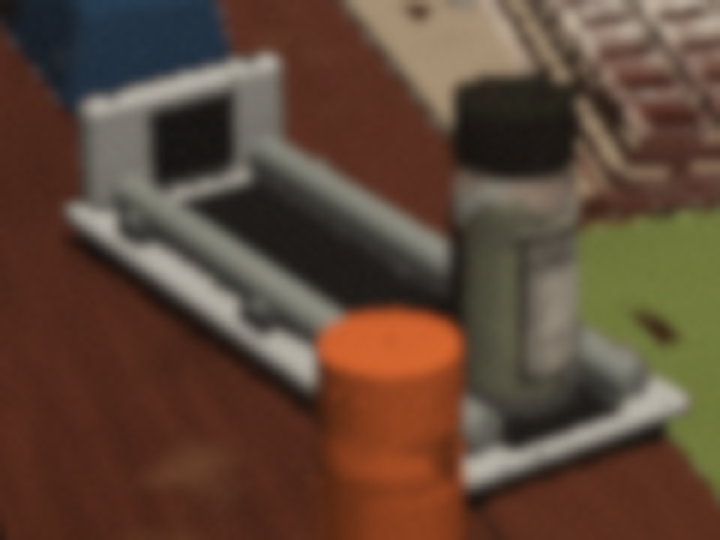

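```bash
cat >h.py <<'E'
import pickle,cv2,numpy as np
from scipy.optimize import least_squares
T=pickle.load(open('top.pkl','rb'));S=pickle.load(open('side.pkl','rb'))
def proj(c,X):
    p=(np.atleast_2d(X)@c['R'].T+c['t'])@c['camera_matrix'].T;return p[:,:2]/p[:,2:]
def onz(c,uv,z):
    d=c['R'].T@np.linalg.solve(c['camera_matrix'],[*uv,1]);o=-c['R'].T@c['t'];return o+d*(z-o[2])/d[2]
def tri(l):
    return least_squares(lambda X:np.concatenate([(proj(c,X)[0]-uv) for c,uv in l]),[.4,0,.1])
ct=lambda x,y:np.array([235+(x+.5)/6-.5,190+(y+.5)/6-.5])
cs=lambda x,y:np.array([210+(x+.5)/6-.5,220+(y+.5)/6-.5])
def cradle(q):
    c,s=np.cos(q[2]),np.sin(q[2]);return lambda P:np.array(P)@np.array([[c,s,0],[-s,c,0],[0,0,1]])+[q[0],q[1],0]
E
python3 - <<'E'
from h import *
h=.012
# jaw: stop toward +y world; cradle x ~ +y
obs=[(T,ct(640,63),(-.125,-.048,h)),(T,ct(708,275),(-.125,.048,h)),
(S,cs(688,400),(-.125,-.048,h)),(S,cs(65,210),(.125,.048,h)),(T,ct(148,458),(.125,.048,h)),(T,ct(80,240),(.125,-.048,h))]
f=lambda q:np.concatenate([proj(c,cradle(q)([P]))[0]-uv for c,uv,P in obs])
r=least_squares(f,[.45,-.05,1.8],loss='soft_l1');print(r.x,np.degrees(r.x[2]));print(f(r.x).reshape(-1,2).round(1))
cap=tri([(T,ct(632,185)),(S,cs(515,88))]);print(cap.x,cap.fun)
c2=onz(T,ct(632,185),.122);print(c2)
c,s=np.cos(r.x[2]),np.sin(r.x[2])
for p in(cap.x,c2):
  d=p[:2]-r.x[:2];print('jar in cradle',c*d[0]+s*d[1],-s*d[0]+c*d[1])
for n,uv in(('orange near',(389,253)),('orange far',(338,172)),('other',(307,157))):print(n,onz(T,uv,.105))
E
```

```text
[ 0.55242559 -0.13033377  1.8755475 ] 107.4609562816017
[[-0.5 -0. ]
 [-0.1  0.4]
 [ 0.7  1.6]
 [-0.3  1.3]
 [-0.3 -0.2]
 [-0.3 -0.1]]
[ 0.5803362  -0.21476048  0.12473985] [ 0.13743213 -0.44824246 -0.38212225  0.03293233]
[ 0.57940424 -0.21486302  0.122     ]
jar in cradle -0.08891120470331965 -0.001291806052059051
jar in cradle -0.0887293786980578 -0.0003720247725037609
orange near [ 0.50353155 -0.33184763  0.105     ]
orange far [ 0.69473508 -0.21443407  0.105     ]
other [ 0.73057954 -0.14117074  0.105     ]
```

The crops confirm it: the jar with the dark cap and greenish body stands in the cradle's open end (top crop cap centre (632,185), side crop cap top (515,88)). The orange jar is a separate one in front. The cradle fit is within about 1.6 px.

The plan is shut fingers, tool y along the channel so the body clears the orange jars, and a push near the cap.

```bash
cat >>h.py <<'E'
Q=(.55243,-.13033,1.87555)
W=lambda x,y,z:cradle(Q)([x,y,z])
def goal(x,y,z):
    from rig import bot
    from scipy.spatial.transform import Rotation as Ro
    s=bot.read_state();R=s['tcp_rot'];c,sn=np.cos(Q[2]),np.sin(Q[2])
    ty=np.array([-c,-sn,0]);tz=np.array([0,0,-1.]);G=np.stack([np.cross(ty,tz),ty,tz],1)
    p=W(x,y,z);print('goal',p.round(4),'offset',(R.T@(p-s['position'])).round(4),'dr',Ro.from_matrix(R.T@G).as_rotvec(degrees=True).round(2),'t',s['time_s'],'F',s['force'].round(1))
    d=s['position']-[Q[0],Q[1],0];print('now in cradle',c*d[0]+sn*d[1],-sn*d[0]+c*d[1],d[2],'open',s['opening'],'j',np.round(s['joint_positions'],1))
E
python3 - <<'E'
from h import *
r=tri([(T,(86,254)),(S,(205,142))]);print(r.x,r.fun)
goal(-.15,0,.30);goal(.2,0,.33)
E
```

```text
[0.50646741 0.33918699 0.19176124] [ 0.03051271 -0.17177603 -0.22813874 -0.01098612]
goal [ 0.5974 -0.2734  0.3   ] offset [-0.6566 -0.5979 -0.1014] dr [-8.0000e-02  1.2000e-01  1.3562e+02] t 0.1 F [ 0.1 -0.2  1.4]
now in cradle 0.7363942972843085 0.05135942717297734 0.1976546405321996 open 0.9976224995739981 j [ 52.9  30.3  82.1  -0.   67.7 -10.2]
goal [0.4924 0.0605 0.33  ] offset [-0.4118 -0.3477 -0.1318] dr [-8.0000e-02  1.2000e-01  1.3562e+02] t 0.1 F [ 0.1 -0.2  1.4]
now in cradle 0.7363942972843085 0.05135942717297734 0.1976546405321996 open 0.9976224995739981 j [ 52.9  30.3  82.1  -0.   67.7 -10.2]
```

Request:
{"method": "servo_tool", "body": {"targets": [{"offset":[0,0,-0.04],"dr":[0,0,0]},{"offset":[0,0,-0.08],"dr":[0,0,0]},{"offset":[0,0,-0.12],"dr":[0,0,0]},{"offset":[-0.412,-0.348,-0.132],"dr":[0,0,135.6]},{"offset":[-0.412,-0.348,-0.132],"dr":[0,0,135.6]},{"offset":[-0.412,-0.348,-0.132],"dr":[0,0,135.6]},{"offset":[-0.412,-0.348,-0.132],"dr":[0,0,135.6]},{"offset":[-0.412,-0.348,-0.132],"dr":[0,0,135.6]},{"offset":[-0.412,-0.348,-0.132],"dr":[0,0,135.6]},{"offset":[-0.412,-0.348,-0.132],"dr":[0,0,135.6]},{"offset":[-0.412,-0.348,-0.132],"dr":[0,0,135.6]},{"offset":[-0.412,-0.348,-0.132],"dr":[0,0,135.6]},{"offset":[-0.412,-0.348,-0.132],"dr":[0,0,135.6]},{"offset":[-0.412,-0.348,-0.132],"dr":[0,0,135.6]},{"offset":[-0.412,-0.348,-0.132],"dr":[0,0,135.6]},{"offset":[-0.412,-0.348,-0.132],"dr":[0,0,135.6]},{"offset":[-0.412,-0.348,-0.132],"dr":[0,0,135.6]},{"offset":[-0.412,-0.348,-0.132],"dr":[0,0,135.6]},{"offset":[-0.412,-0.348,-0.132],"dr":[0,0,135.6]},{"offset":[-0.412,-0.348,-0.132],"dr":[0,0,135.6]}], "gripper": 1}}

```text
time_s: 1.77
position: [0.4924, 0.0599, 0.33]
tcp_rot: [[0.858, 0.514, -0.001], [0.514, -0.858, 0.0], [-0.001, -0.001, -1.0]]
force: [0.1, 0.1, -0.1]
opening: 0.002
grasp_force: 0.0
```

```bash
python3 -c "
from h import *
goal(-.15,0,.30)"
```

```text
goal [ 0.5974 -0.2734  0.3   ] offset [-0.081   0.34    0.0297] dr [-0.04  0.07 13.44] t 1.7667 F [ 0.1  0.1 -0.1]
now in cradle 0.19946318627148893 0.0001751818137851885 0.32996938324462 open 0.0021485446003790378 j [-6.  12.1 89.4  0.  78.6 53.1]
```

Request:
{"method": "servo_tool", "body": {"targets": [{"offset":[-0.081,0.34,0.03],"dr":[0,0,13.4]},{"offset":[-0.081,0.34,0.03],"dr":[0,0,13.4]},{"offset":[-0.081,0.34,0.03],"dr":[0,0,13.4]},{"offset":[-0.081,0.34,0.03],"dr":[0,0,13.4]},{"offset":[-0.081,0.34,0.03],"dr":[0,0,13.4]},{"offset":[-0.081,0.34,0.03],"dr":[0,0,13.4]},{"offset":[-0.081,0.34,0.03],"dr":[0,0,13.4]},{"offset":[-0.081,0.34,0.03],"dr":[0,0,13.4]},{"offset":[-0.081,0.34,0.03],"dr":[0,0,13.4]},{"offset":[-0.081,0.34,0.03],"dr":[0,0,13.4]},{"offset":[-0.081,0.34,0.03],"dr":[0,0,13.4]},{"offset":[-0.081,0.34,0.03],"dr":[0,0,13.4]},{"offset":[-0.081,0.34,0.03],"dr":[0,0,13.4]}]}}

```text
time_s: 2.85
position: [0.6, -0.2703, 0.3008]
tcp_rot: [[0.951, 0.309, -0.0], [0.309, -0.951, 0.001], [-0.0, -0.001, -1.0]]
force: [0.7, -0.4, -0.1]
opening: 0.004
grasp_force: 0.0
```

```bash
python3 -c "
from h import *
goal(-.15,0,.105)"
```

```text
goal [ 0.5974 -0.2734  0.105 ] offset [-0.0033  0.0023  0.1958] dr [-0.05  0.01  0.56] t 2.85 F [ 0.7 -0.4 -0.1]
now in cradle -0.1478045131232292 -0.003331458106709248 0.3007697246807681 open 0.004050417734834688 j [-34.   27.9  69.5   0.   82.6  38. ]
```

Request:
{"method": "servo_tool", "body": {"targets": [{"offset":[0,0,0],"dr":[0,0,0]},{"offset":[0,0,0.03],"dr":[0,0,0]},{"offset":[0,0,0.06],"dr":[0,0,0]},{"offset":[0,0,0.09],"dr":[0,0,0]},{"offset":[0,0,0.12],"dr":[0,0,0]},{"offset":[0,0,0.15],"dr":[0,0,0]},{"offset":[0,0,0.175],"dr":[0,0,0]},{"offset":[0,0,0.195],"dr":[0,0,0]},{"offset":[0,0,0.195],"dr":[0,0,0]},{"offset":[0,0,0.195],"dr":[0,0,0]},{"offset":[0,0,0.195],"dr":[0,0,0]}]}}

```text
time_s: 3.77
position: [0.6015, -0.2721, 0.1073]
tcp_rot: [[0.951, 0.309, 0.002], [0.309, -0.951, -0.002], [0.002, 0.002, -1.0]]
force: [-0.5, -0.2, 0.9]
opening: 0.002
grasp_force: 0.0
```

```bash
python3 - <<'E'
from h import *
from rig import viewer
goal(-.1245,0,.105)
S=viewer.capture('side')['color'][150:320,180:360,::-1]
T=viewer.capture('top')['color'][170:290,230:370,::-1]
f=lambda a:cv2.resize(a,(400,int(400*a.shape[0]/a.shape[1])),interpolation=cv2.INTER_CUBIC)
a,b=f(S),f(T);o=np.zeros((400,800,3),np.uint8);o[:len(a),:400]=a;o[:len(b),400:]=b;cv2.imwrite('pics/c3.png',o)
E
```

```text
goal [ 0.5898 -0.2491  0.105 ] offset [-0.004  -0.0255  0.0023] dr [ 0.13 -0.1   0.52] t 3.7667 F [-0.5 -0.2  0.9]
now in cradle -0.14997127829249557 -0.004261673613163534 0.10732567721366959 open 0.0015580482116214242 j [-34.   38.8  81.4   0.   59.7  38. ]
```

View pics/c3.png

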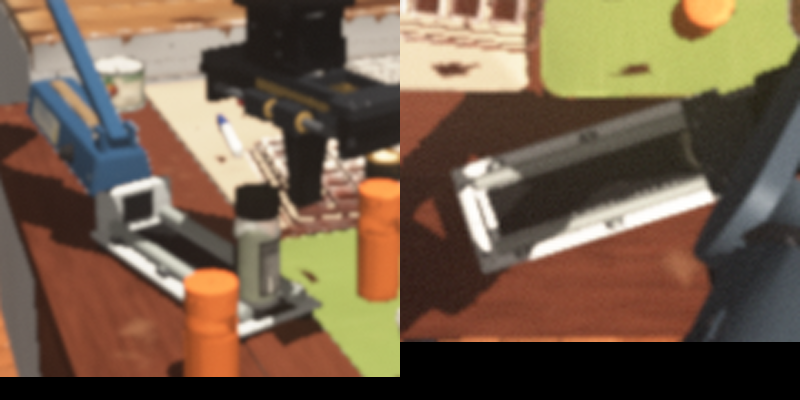

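The fingertip seems to end at crop (305,205). That is higher than projecting the measured TCP predicts, so I'll check in an enlarged crop.

```bash
python3 - <<'E'
from h import *
from rig import viewer,bot
c=viewer.capture('side');s=bot.read_state();R=s['tcp_rot'];p=s['position']
pts=proj(c,np.array([p,p-.0187*R[:,2],p-.07*R[:,2],W(-.089,0,.122),W(-.089,0,.017)]));print(pts,p)
k=c['color'][185:285,270:370,::-1].astype(np.uint8);k=cv2.resize(k,None,fx=6,fy=6,interpolation=cv2.INTER_CUBIC)
k=cv2.convertScaleAbs(k,alpha=1.6,beta=25)
for u,v in pts: cv2.drawMarker(k,(int((u-270+.5)*6),int((v-185+.5)*6)),(255,0,255),0,14,2)
cv2.imwrite('pics/c4.png',k)
E
```

```text
[[316.57044875 253.24689166]
 [316.71624908 243.76252129]
 [317.12673722 217.06010157]
 [294.50890417 235.79108039]
 [294.33062756 285.25555871]] [ 0.60159947 -0.27268079  0.10780398]
```

View pics/c4.png

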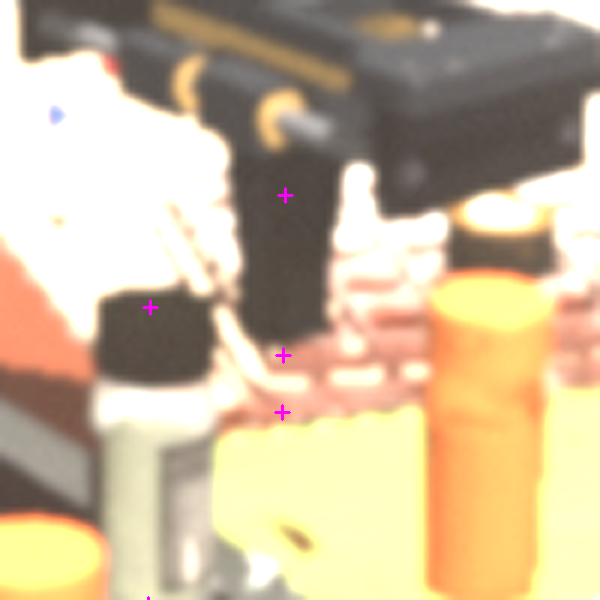

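Confirmed: the finger ends at crop (285,338), about 12 px above the projected TCP. The cap marker, though, sits right on the cap. The real tips are therefore about 24 mm higher than reported, and the start picture agrees. I'll use a reported height of 0.084, which works whichever is right.

Request:
{"method": "servo_tool", "body": {"targets": [{"offset":[-0.004,0,0.008],"dr":[0,0,0.5]},{"offset":[-0.004,0,0.016],"dr":[0,0,0.5]},{"offset":[-0.004,0,0.024],"dr":[0,0,0.5]},{"offset":[-0.004,-0.006,0.024],"dr":[0,0,0.5]},{"offset":[-0.004,-0.012,0.024],"dr":[0,0,0.5]},{"offset":[-0.004,-0.016,0.024],"dr":[0,0,0.5]},{"offset":[-0.004,-0.02,0.024],"dr":[0,0,0.5]},{"offset":[-0.004,-0.024,0.024],"dr":[0,0,0.5]},{"offset":[-0.004,-0.028,0.024],"dr":[0,0,0.5]},{"offset":[-0.004,-0.032,0.024],"dr":[0,0,0.5]},{"offset":[-0.004,-0.036,0.024],"dr":[0,0,0.5]},{"offset":[-0.004,-0.04,0.024],"dr":[0,0,0.5]},{"offset":[-0.004,-0.044,0.024],"dr":[0,0,0.5]},{"offset":[-0.004,-0.044,0.024],"dr":[0,0,0.5]}]}}

```text
time_s: 5.08
position: [0.5824, -0.2304, 0.0815]
tcp_rot: [[0.954, 0.3, -0.001], [0.3, -0.954, 0.001], [-0.001, -0.001, -1.0]]
force: [0.3, 0.9, 0.2]
opening: 0.007
grasp_force: 0.1
```

```bash
python3 - <<'E'
from h import *
from rig import viewer,bot
goal(-.08,0,.084)
c=viewer.capture('side')
k=c['color'][185:310,250:370,::-1];k=cv2.resize(k,None,fx=4,fy=4,interpolation=cv2.INTER_CUBIC)
cv2.imwrite('pics/c5.png',cv2.convertScaleAbs(k,alpha=1.3,beta=15))
E
```

```text
goal [ 0.5764 -0.2066  0.084 ] offset [ 0.0014 -0.0244 -0.0025] dr [-0.06  0.04 -0.  ] t 5.0833 F [0.3 0.9 0.2]
now in cradle -0.10442327586329744 0.0014304114650757031 0.08149574299456318 open 0.007126078026689161 j [-31.8  38.6  87.4   0.   54.1  40.7]
```

View pics/c5.png

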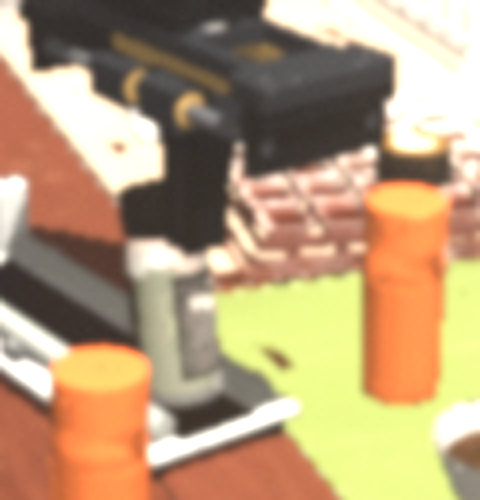

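The finger bears on the cap at crop (195,240), and the jar has begun to lean towards the stop. I'll keep pushing.

Request:
{"method": "servo_tool", "body": {"targets": [{"offset":[0.001,-0.004,0],"dr":[0,0,0]},{"offset":[0.001,-0.008,0],"dr":[0,0,0]},{"offset":[0.001,-0.012,0],"dr":[0,0,0]},{"offset":[0.001,-0.016,0],"dr":[0,0,0]},{"offset":[0.001,-0.02,0],"dr":[0,0,0]},{"offset":[0.001,-0.024,0],"dr":[0,0,0]},{"offset":[0.001,-0.028,0],"dr":[0,0,0]},{"offset":[0.001,-0.032,0],"dr":[0,0,0]},{"offset":[0.001,-0.032,0],"dr":[0,0,0]},{"offset":[0.001,-0.032,0],"dr":[0,0,0]},{"offset":[0.001,-0.032,0],"dr":[0,0,0]},{"offset":[0.001,-0.032,0],"dr":[0,0,0]}]}}

```text
time_s: 6.13
position: [0.5745, -0.2009, 0.0816]
tcp_rot: [[0.954, 0.299, 0.0], [0.299, -0.954, -0.0], [0.0, 0.0, -1.0]]
force: [-0.8, 0.1, -0.4]
opening: 0.007
grasp_force: 0.0
```

```bash
python3 - <<'E'
from h import *
from rig import viewer,bot
goal(-.15,0,.084)
c=viewer.capture('side')
k=c['color'][185:310,220:370,::-1];k=cv2.resize(k,None,fx=5,fy=4.8,interpolation=cv2.INTER_CUBIC)
cv2.imwrite('pics/c6.png',cv2.convertScaleAbs(k,alpha=1.3,beta=15))
E
```

```text
goal [ 0.5974 -0.2734  0.084 ] offset [ 0.0001  0.0761 -0.0024] dr [ 0.02 -0.02 -0.04] t 6.1333 F [-0.8  0.1 -0.4]
now in cradle -0.07394091410323297 7.227807626567634e-05 0.08160696160418421 open 0.007376678461142422 j [-29.8  37.5  90.2  -0.   52.3  42.8]
```

View pics/c6.png

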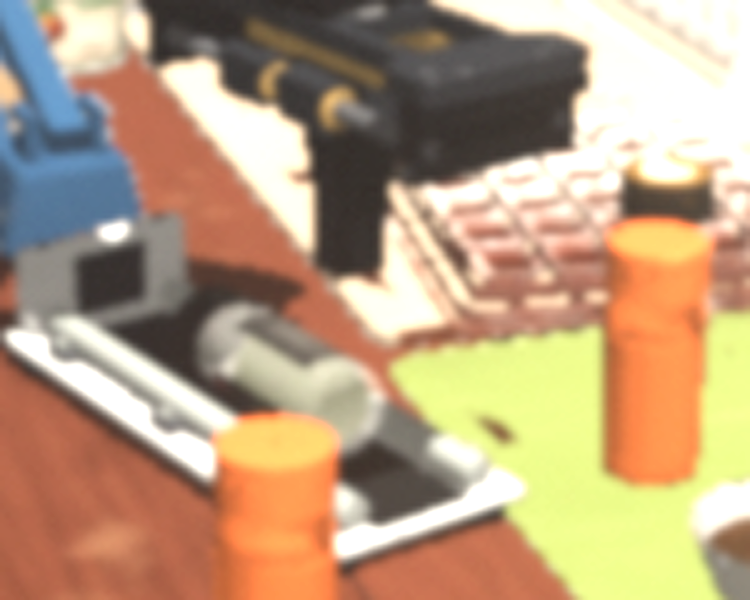

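The jar now lies between the rails with its cap towards the stop and its base centre at crop (340,408). Next I'll work out the remaining gap.

```bash
python3 - <<'E'
from h import *
from rig import bot
b=onz(S,(220+340.5/5-.5,185+408.5/4.8-.5),.038)
# base-centre ray intersected with the channel's middle plane
d=b-[Q[0],Q[1],0];c,s=np.cos(Q[2]),np.sin(Q[2]);print('base in cradle',c*d[0]+s*d[1],-s*d[0]+c*d[1])
p=bot.read_state()['position']
for z in(0,.02,.024,.028):print(z,proj(S,p+[0,0,z]))
print('tip seen',220+350/5,185+268/4.8)
E
```

```text
base in cradle -0.06021714969914209 -0.004507226510082792
0 [[289.76944468 252.58485354]]
0.02 [[289.77128987 243.11492157]]
0.024 [[289.77166196 241.20523078]]
0.028 [[289.77203509 239.29025446]]
tip seen 290.0 240.83333333333334
```

Request:
{"method": "servo_tool", "body": {"targets": [{"offset":[0,0.02,0],"dr":[0,0,0]},{"offset":[0,0.04,0],"dr":[0,0,0]},{"offset":[0,0.055,0],"dr":[0,0,0]},{"offset":[0,0.064,0],"dr":[0,0,0]},{"offset":[0,0.064,0.015],"dr":[0,0,0]},{"offset":[0,0.064,0.03],"dr":[0,0,0]},{"offset":[0,0.064,0.045],"dr":[0,0,0]},{"offset":[0,0.064,0.055],"dr":[0,0,0]},{"offset":[0,0.064,0.06],"dr":[0,0,0]},{"offset":[0,0.064,0.06],"dr":[0,0,0]},{"offset":[0,0.064,0.06],"dr":[0,0,0]}]}}

```text
time_s: 7.1
position: [0.5937, -0.2616, 0.0216]
tcp_rot: [[0.954, 0.3, 0.0], [0.3, -0.954, 0.0], [0.0, 0.0, -1.0]]
force: [-0.5, -0.7, 0.9]
opening: 0.005
grasp_force: 0.0
```

Request:
{"method": "servo_tool", "body": {"targets": [{"offset":[0,0,0.004],"dr":[0,0,0]},{"offset":[0,0,0.008],"dr":[0,0,0]},{"offset":[0,0,0.011],"dr":[0,0,0]},{"offset":[0,0,0.011],"dr":[0,0,0]},{"offset":[0,-0.01,0.011],"dr":[0,0,0]},{"offset":[0,-0.02,0.011],"dr":[0,0,0]},{"offset":[0,-0.03,0.011],"dr":[0,0,0]},{"offset":[0,-0.038,0.011],"dr":[0,0,0]},{"offset":[0,-0.044,0.011],"dr":[0,0,0]},{"offset":[0,-0.048,0.011],"dr":[0,0,0]},{"offset":[0,-0.051,0.011],"dr":[0,0,0]},{"offset":[0,-0.054,0.011],"dr":[0,0,0]},{"offset":[0,-0.057,0.011],"dr":[0,0,0]},{"offset":[0,-0.06,0.011],"dr":[0,0,0]},{"offset":[0,-0.063,0.011],"dr":[0,0,0]},{"offset":[0,-0.066,0.011],"dr":[0,0,0]},{"offset":[0,-0.069,0.011],"dr":[0,0,0]},{"offset":[0,-0.072,0.011],"dr":[0,0,0]}]}}

```text
time_s: 8.6
position: [0.572, -0.193, 0.0106]
tcp_rot: [[0.954, 0.299, 0.0], [0.299, -0.954, -0.0], [0.0, 0.0, -1.0]]
force: [0.6, 0.2, -1.2]
opening: 0.002
grasp_force: 0.4
```

```bash
python3 - <<'E'
from h import *
goal(-.02,0,.0105)
E
```

```text
goal [ 0.5584 -0.1494  0.0105] offset [ 0.0001 -0.0456  0.0001] dr [ 0.02 -0.01 -0.04] t 8.6 F [ 0.6  0.2 -1.2]
now in cradle -0.06562794885432877 0.0001282375577024708 0.010603584096051381 open 0.001920434321902819 j [-29.2  43.4  92.7  -0.   43.9  43.4]
```

Request:
{"method": "servo_tool", "body": {"targets": [{"offset":[0,-0.003,0],"dr":[0,0,0]},{"offset":[0,-0.006,0],"dr":[0,0,0]},{"offset":[0,-0.009,0],"dr":[0,0,0]},{"offset":[0,-0.012,0],"dr":[0,0,0]},{"offset":[0,-0.015,0],"dr":[0,0,0]},{"offset":[0,-0.018,0],"dr":[0,0,0]},{"offset":[0,-0.021,0],"dr":[0,0,0]},{"offset":[0,-0.024,0],"dr":[0,0,0]},{"offset":[0,-0.027,0],"dr":[0,0,0]},{"offset":[0,-0.03,0],"dr":[0,0,0]},{"offset":[0,-0.033,0],"dr":[0,0,0]},{"offset":[0,-0.036,0],"dr":[0,0,0]},{"offset":[0,-0.038,0],"dr":[0,0,0]},{"offset":[0,-0.038,0],"dr":[0,0,0]}]}}

```text
time_s: 9.77
position: [0.5602, -0.1561, 0.0105]
tcp_rot: [[0.954, 0.3, -0.001], [0.3, -0.954, 0.0], [-0.0, -0.001, -1.0]]
force: [0.1, -0.0, 0.2]
opening: 0.004
grasp_force: 0.1
```

```bash
python3 - <<'E'
from h import *
from rig import viewer,bot
goal(-.01,0,.0105)
c=viewer.capture('side')
k=c['color'][185:310,220:370,::-1];k=cv2.resize(k,None,fx=5,fy=4.8,interpolation=cv2.INTER_CUBIC)
cv2.imwrite('pics/c7.png',cv2.convertScaleAbs(k,alpha=1.3,beta=15))
E
```

```text
goal [ 0.5554 -0.1399  0.0105] offset [ 0.0003 -0.0169  0.    ] dr [-0.04  0.03 -0.01] t 9.7667 F [ 0.1 -0.   0.2]
now in cradle -0.02687980074382577 0.00031847956810426414 0.010527085519260987 open 0.004200685252394817 j [-26.6  42.4  96.    0.   41.7  46. ]
```

View pics/c7.png

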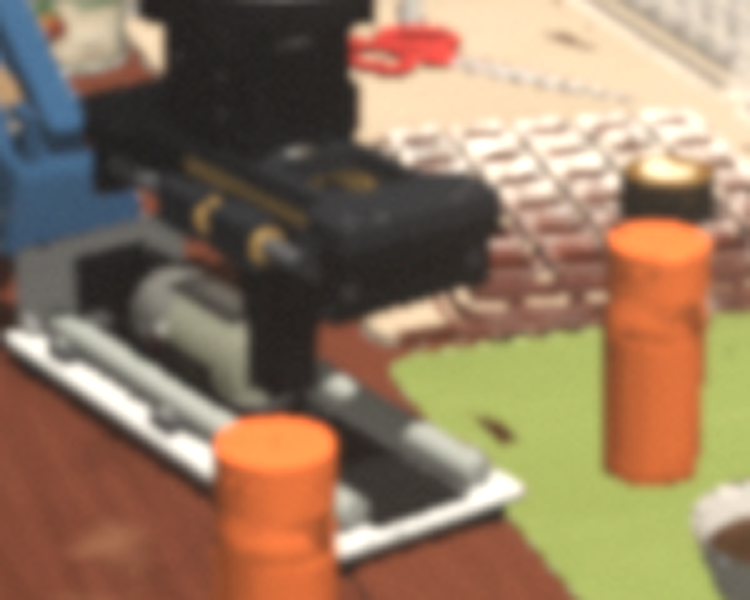

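The finger is on the base at crop (285,385). The jar is straight, with its cap near (150,300) and a small gap to the stop. I'll continue gently and watch the force.

Request:
{"method": "servo_tool", "body": {"targets": [{"offset":[0,-0.002,0],"dr":[0,0,0]},{"offset":[0,-0.004,0],"dr":[0,0,0]},{"offset":[0,-0.006,0],"dr":[0,0,0]},{"offset":[0,-0.008,0],"dr":[0,0,0]},{"offset":[0,-0.01,0],"dr":[0,0,0]},{"offset":[0,-0.012,0],"dr":[0,0,0]}]}}

```text
time_s: 10.32
position: [0.5569, -0.1451, 0.0105]
tcp_rot: [[0.954, 0.299, -0.0], [0.299, -0.954, 0.0], [-0.0, -0.0, -1.0]]
force: [0.4, -1.6, 0.2]
opening: 0.006
grasp_force: 0.4
```

Request:
{"method": "servo_tool", "body": {"targets": [{"offset":[0,-0.001,0],"dr":[0,0,0]},{"offset":[0,-0.002,0],"dr":[0,0,0]},{"offset":[0,-0.003,0],"dr":[0,0,0]},{"offset":[0,-0.003,0],"dr":[0,0,0]}]}}

```text
time_s: 10.65
position: [0.556, -0.1422, 0.0105]
tcp_rot: [[0.954, 0.3, -0.0], [0.3, -0.954, 0.0], [-0.0, -0.0, -1.0]]
force: [0.1, -1.4, 0.1]
opening: 0.006
grasp_force: 0.2
```

Request:
{"method": "servo_tool", "body": {"targets": [{"offset":[0,-0.001,0],"dr":[0,0,0]},{"offset":[0,-0.002,0],"dr":[0,0,0]},{"offset":[0,-0.002,0],"dr":[0,0,0]}]}}

```text
time_s: 10.9
position: [0.5553, -0.1403, 0.0106]
tcp_rot: [[0.954, 0.3, -0.0], [0.3, -0.954, 0.0], [-0.0, -0.0, -1.0]]
force: [-0.5, -0.4, 0.1]
opening: 0.006
grasp_force: 0.3
```

Request:
{"method": "servo_tool", "body": {"targets": [{"offset":[0,-0.001,0],"dr":[0,0,0]},{"offset":[0,-0.002,0],"dr":[0,0,0]},{"offset":[0,-0.002,0],"dr":[0,0,0]}]}}

```text
time_s: 11.15
position: [0.5547, -0.1384, 0.0105]
tcp_rot: [[0.954, 0.3, -0.0], [0.3, -0.954, 0.0], [-0.0, -0.0, -1.0]]
force: [-0.2, -0.2, -0.9]
opening: 0.005
grasp_force: 0.3
```

Request:
{"method": "servo_tool", "body": {"targets": [{"offset":[0,-0.001,0],"dr":[0,0,0]},{"offset":[0,-0.002,0],"dr":[0,0,0]},{"offset":[0,-0.002,0],"dr":[0,0,0]}]}}

```text
time_s: 11.4
position: [0.5544, -0.1367, 0.0106]
tcp_rot: [[0.954, 0.3, 0.0], [0.3, -0.954, -0.0], [0.0, 0.0, -1.0]]
force: [-0.7, -0.7, -0.5]
opening: 0.006
grasp_force: 0.3
```

Request:
{"method": "servo_tool", "body": {"targets": [{"offset":[0,-0.001,0],"dr":[0,0,0]},{"offset":[0,-0.001,0],"dr":[0,0,0]},{"offset":[0,-0.001,0],"dr":[0,0,0]}]}}

```text
time_s: 11.65
position: [0.5547, -0.1363, 0.0108]
tcp_rot: [[0.954, 0.3, 0.002], [0.3, -0.954, -0.001], [0.001, 0.001, -1.0]]
force: [1.5, -3.4, -1.5]
opening: 0.007
grasp_force: 1.4
```

Request:
{"method": "servo_tool", "body": {"targets": [{"offset":[0,-0.001,0],"dr":[0,0,0]},{"offset":[0,-0.001,0],"dr":[0,0,0]},{"offset":[0,-0.001,0],"dr":[0,0,0]}]}}

```text
time_s: 11.9
position: [0.5551, -0.136, 0.011]
tcp_rot: [[0.954, 0.3, 0.003], [0.3, -0.954, -0.002], [0.002, 0.003, -1.0]]
force: [3.1, -3.8, -1.2]
opening: 0.006
grasp_force: 2.4
```

```bash
python3 -c "
from h import *
goal(-.0,0,.0105)"
```

```text
goal [ 0.5524 -0.1303  0.0105] offset [-0.0009 -0.0063  0.0004] dr [ 0.17 -0.13 -0.03] t 11.9 F [ 3.1 -3.8 -1.2]
now in cradle -0.006268574665477791 -0.0008733719396139114 0.010969576188059292 open 0.005895761372067483 j [-24.9  41.8  97.7  -0.1  40.3  47.7]
```

The advance has stalled at about 5 N, so the cap should be on the stop. I'll back straight off, rise and check.

Request:
{"method": "servo_tool", "body": {"targets": [{"offset":[0,0.003,0],"dr":[0,0,0]},{"offset":[0,0.008,0],"dr":[0,0,0]},{"offset":[0,0.02,0],"dr":[0,0,0]},{"offset":[0,0.035,0],"dr":[0,0,0]},{"offset":[0,0.05,0],"dr":[0,0,0]},{"offset":[0,0.05,-0.03],"dr":[0,0,0]},{"offset":[0,0.05,-0.06],"dr":[0,0,0]},{"offset":[0,0.05,-0.1],"dr":[0,0,0]},{"offset":[0,0.07,-0.14],"dr":[0,0,0]},{"offset":[0,0.1,-0.17],"dr":[0,0,0]},{"offset":[0,0.13,-0.2],"dr":[0,0,0]},{"offset":[0,0.15,-0.2],"dr":[0,0,0]},{"offset":[0,0.15,-0.2],"dr":[0,0,0]},{"offset":[0,0.15,-0.2],"dr":[0,0,0]}]}}

```text
time_s: 13.07
position: [0.5985, -0.2804, 0.2109]
tcp_rot: [[0.955, 0.297, 0.001], [0.297, -0.955, -0.0], [0.001, 0.001, -1.0]]
force: [-1.0, 0.7, -0.6]
opening: -0.001
grasp_force: 0.0
```

```bash
python3 - <<'E'
from h import *
from rig import viewer,bot
goal(-.15,0,.2)
k=viewer.capture('side')['color'];t=viewer.capture('top')['color']
for n,P in(('axis cap',(.108,0,.038)),('base exp',(.003,0,.038))):print(n,proj(S,W(*P)),proj(T,W(*P)))
a=cv2.resize(k[215:305,215:305,::-1],(400,400),interpolation=cv2.INTER_CUBIC);b=cv2.resize(t[190:280,245:335,::-1],(400,400),interpolation=cv2.INTER_CUBIC)
c=cv2.resize(k[170:380,190:470,::-1],(266,200));d=cv2.resize(t[130:280,130:410,::-1],(373,200))
o=np.zeros((600,800,3),np.uint8);o[:400,:400]=a;o[:400,400:]=b;o[400:,:266]=c;o[400:,400:773]=d
cv2.imwrite('pics/c8.png',cv2.convertScaleAbs(o,alpha=1.4,beta=15))
E
```

```text
goal [ 0.5974 -0.2734  0.2   ] offset [ 0.001  -0.007   0.0109] dr [ 0.03 -0.04 -0.2 ] t 13.0667 F [-1.   0.7 -0.6]
now in cradle -0.1569911133885122 0.0010496125257237268 0.2109091270281263 open -0.0009728697606528435 j [-34.8  32.4  75.8   0.   71.8  38. ]
axis cap [[242.1430815 242.5986962]] [[259.45128811 245.74044804]]
base exp [[268.11946362 259.03734364]] [[299.71681963 232.93345529]]
```

View pics/c8.png

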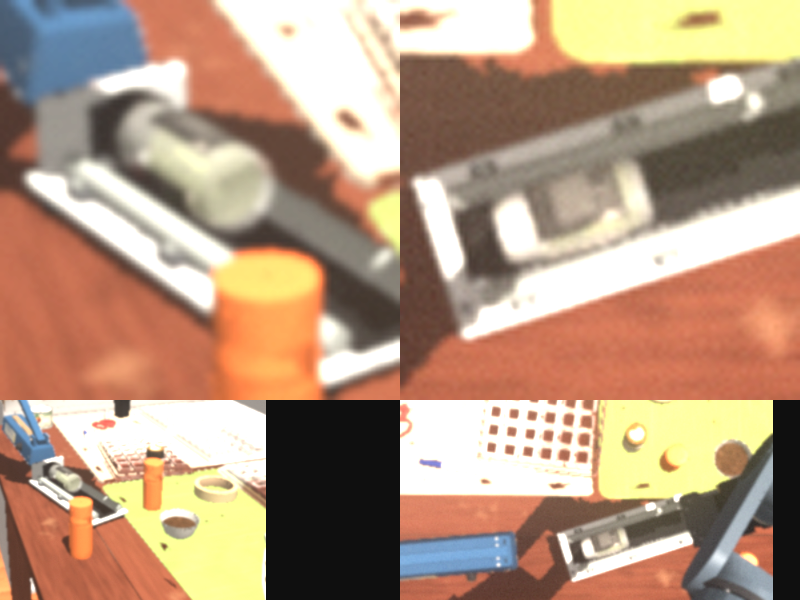

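The fallen jar lies straight in the channel with its cap at the stop. Its base centre is seen at about (300.1,233.9) in top pixels and (269,258) in side pixels; expected for contact are (299.7,232.9) and (268.1,259.0). The push also stalled at about 5 N. The other things are where they were and the robot is clear, so I'm handing in.

```bash
python3 -c "
from rig import ticket
print(ticket.hand_in())"
```

```text
the job is handed in; nothing more can be done
None
```

I handed in the job at about 13 s: the jar lies lengthways between the rails with its cap against the stop, judging by a roughly 5 N stall and pictures good to about 2 mm, and the other things look unmoved.

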